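# Swing the packing chute to the steel bowl and clamp it

## Task

Push the swivelling chute round with a fingertip until it points at the middle of the round steel bowl, and leave it there. Then push the upright clamp lever on the chute's stand fully over, away from the robot. Only push: do not lift or shift the bowl, the crate, the tub, the jar or the spatula.

Things in the scene. Friction and masses are not known exactly. Their poses are not given: they have to be found in the camera images.
- stand: Fixed grey metal stand of the chute. Origin on the table on the chute's vertical pivot axis; z up. A 12 mm thick foot plate (disc of radius 60 mm with an arm 70 mm wide, out to y = +210 mm) carries the 32 mm thick pivot post and, at x = -20, y = 170 mm in this frame, the clamp lever between two cheeks with tops 92 mm above the table.
- chute (a joint): Turn of the chute about its vertical pivot, rad, -1.6 to 1.6, counterclockwise from above positive; 0 when it points along the stand's +x. It has friction (about 0.2 N m, some 1.5 N at mid-length) and stays where it is left, without springing back.
- chute_pivot (a point): Point on the pivot axis, 138 mm above the table; x points level along the chute to its mouth, z up. The chute is an open straight white plastic trough, 74 mm wide outside, from 46 mm behind the pivot (back top about 205 mm above the table) to 205 mm ahead, sloping down. 130 mm ahead of the pivot its 34 mm high side walls span heights of about 121 to 156 mm; either can be pushed there.
- chute_mouth (a point): Centre of the floor at the open low end (mouth) of the chute, 205 mm ahead of the pivot, 106 mm above the table; x points level out of the mouth, z up.
- bowl_rim (a point): Centre of the mouth of the loose round steel bowl, the wide, low round one: 130 mm across, 55 mm high (this point is at that height). It stands 220 to 260 mm from the pivot.
- crate_center (a point): Centre of the loose slatted rectangular crate, 100 x 130 mm, 70 mm high. Leave alone.
- tub_center (a point): Centre of the loose plastic tub, narrow and deep, round, 92 mm across, 85 mm high. Leave alone.
- jar_center (a point): Centre of the loose closed glass jar, 60 mm across, 90 mm high. Leave alone.
- spatula_grip (a point): Handle of the loose spatula lying flat on the table. Leave alone.
- clamp (a joint): Swing of the clamp lever, rad. 0: leaning 0.5 rad from vertical towards the stand's -x (robot's side, open). 1.0: stop, leaning 0.5 rad towards the stand's +x (clamped). Friction about 0.12 N m (some 1.5 N at the knob); stays where it is left.
- clamp_hinge (a point): Hinge of the clamp lever, 75 mm above the table; its axis is the stand's y.
- clamp_knob (a point): Centre of the knob at the lever's end, 85 mm from the hinge: round, 26 mm across, 32 mm long; the rod below it is 12 mm thick.
There are look-alikes about, which are no part of the job. Of the things shaped like the part that bears bowl_rim, the bare steel one is meant.

How it is judged:
On the way, in this order (a step that is already met when the one before it is completed fails the run):
1. the chute points at the middle of the steel bowl and stands still, with the clamp lever still open (y of bowl_rim in the frame of chute_mouth between -0.025 and 0.025 m and x of bowl_rim in the frame of chute_mouth between -0.03 and 0.1 m and velocity of joint chute between -0.05 and 0.05 rad/s and value of joint clamp below 0.5 rad), for 0.3 s.
2. the clamp lever is pushed fully over, the chute still pointing at the bowl (y of bowl_rim in the frame of chute_mouth between -0.025 and 0.025 m and x of bowl_rim in the frame of chute_mouth between -0.03 and 0.1 m and value of joint clamp above 0.88 rad), for 0.2 s.
At the end, for the whole second after the job is handed in: The line of the chute passes within 25 mm of the middle of the steel bowl, with its mouth at the bowl, at rest, and the clamp lever is at least 0.88 rad over (stop at 1.0) (all of step 2 and velocity of joint chute between -0.05 and 0.05 rad/s); the robot touches nothing.
It fails at once if the bowl is lifted or shifted by more than 20 mm (distance of bowl_rim from where it was at the start of the episode above 0.02 m).
It fails at once if the crate is lifted or shifted by more than 20 mm (distance of crate_center from where it was at the start of the episode above 0.02 m).
It fails at once if the tub is lifted or shifted by more than 20 mm (distance of tub_center from where it was at the start of the episode above 0.02 m).
It fails at once if the jar is lifted or shifted by more than 20 mm (distance of jar_center from where it was at the start of the episode above 0.02 m).
It fails at once if the spatula is lifted or shifted by more than 20 mm (distance of spatula_grip from where it was at the start of the episode above 0.02 m).
It also fails if it takes over 58 s, if anything falls off the work surface, if the arm or the gripper's body presses on something with over 40 N, if the wrist force passes 120 N, or if a joint passes its speed limit or range.

## Robot

A 7-joint arm with a two-finger parallel gripper is mounted at the origin on the work surface. World frame = base frame: x ahead of the robot, y to its left, z up, the work surface at z = 0. Lengths are in m, angles in rad, forces in N, time in s.
With the tool pointing down it reaches from about 0.425 to 0.875 m from the base axis. Payload 4.7 kg.
Tool frame: the origin (TCP) lies at the very end of the fingers, on their centre line; the grasp point (between the pads) lies 19 mm behind it; x points along the fingers, y is the direction in which the jaws open and shut, and the axes are right-handed (so a half turn about x gives the same grasp; the last joint's range is limited). The gripper opens to 87 mm and grips with 3 to 60 N. Pads are 19 mm wide; open, the fingers measure 117 mm over their backs; the gripper's body (75 mm by 190 mm) begins 51 mm behind the grasp point.
Start: joints at [1.215, 0.321, -0.07, 1.45, 0.023, 1.371, -0.057], TCP at [0.235, -0.606, 0.223] pointing down, gripper open.
Joint ranges: [-2.86, 2.86], [-0.3, 2.09], [-1.38, 1.24], [0.06, 2.45], [-1.56, 4.7], [0.09, 2.05], [-2.69, 2.69]. Speed limits (rad/s): [2.57, 2.57, 3.14, 3.14, 3.14, 3.14, 3.14].

## Interface

Orientations are given as a rotation vector (axis times angle).
In Python, from bench import ctrl gives the robot as it stands.
- The arm moves only by the tool step_arm, never from a script. Its argument "increments" is one flat list of numbers, 6 for each row, row after row: the shift along the tool's x, y, z in cm, then the turn, a rotation vector about the tool's x, y, z in rad. In form: [tx, ty, tz, ax, ay, az, tx, ty, tz, ax, ay, az, ...]. A call has 1 to 12 rows; each row shifts and turns the commanded pose from where the row before left it, along the tool's axes as they then stand; what a row does not reach is not made up. A row lasts 1/8 s, in which the tool goes at most 62.5 mm and 10.7 degrees, less where a joint would pass 70% of its speed; a pose out of reach is approached as far as the arm can. A call with a gripper value outside its range is refused whole. "fingers" is the opening in per cent of the stroke, from 0 (shut) to 100 (fully open), set as the call begins (left out, the last holds). The fingers move at their own pace and stop on an object; "force" is the grip in N (left out, the last holds). Time passes only in rows, so rows that do not move let the fingers close. It gives the time, the measured TCP pose, the force and the opening at its end, in the units of the state.
- ctrl.get_state(): the state, without advancing time (a new reading comes with each control period).
- ctrl.get_image(name): name is "scene" or "top" or "wrist"; returns the picture (400x640x3 uint8, red, green, blue); there is no depth.
- ctrl.camera_params(name): a dict with "vertical_fov" (degrees; the focal length in pixels is half the picture's height over the tangent of half this angle, whatever the lens; pixels are square), "cx", "cy" (the principal point, pixels), "R" (3x3) and "t" (3): a world point X has camera coordinates R X + t. Camera axes: x right, y down, z forward; pixel columns grow to the right and rows downward; lengths in m; the calibration is good to about 2 mm. A picture is of the moment at which its call begins: read the wrist's pose just before it. camera_params takes no time and is no camera call; for the wrist camera it gives the pose at the moment of the call.
- ctrl.close_job(): hands the job in, once; it reports no verdict.
Trained networks look in the newest picture that a camera, given by its name, has taken for a name from the list of things; names that differ only in an ending like _2 or _b are one class to them, and where a whole thing is asked for, a point or a joint stands for the part that bears it (a point fixed in the world has none). Each returns a list of dicts, best first, with "score" (0 to 1); they miss things now and then, are a little off and sometimes report something else, mostly with a low value. They report only what shows in the picture. A call takes as long as a camera call. They do not tell look-alikes from the thing itself.
- ctrl.search_frame(camera, name): "xyz" ([x, y, z] in m, in the coordinates of the camera as it stood for that picture, good to about 4 mm: the middle of the surface that is visible of it).
- ctrl.silhouettes(camera, name): "pixels" (400x640 bool, what is visible of it).
- ctrl.spot_point(camera, name): "xyz" ([x, y, z] in m, in the coordinates of the camera as it stood for that picture, good to about 4 mm: a listed point, or the origin of a listed thing).
The state is a dict: "time": time; "joint_positions": joint angles; "qd": joint speeds; "joint_torque": joint torques, N m; "position": TCP position; "tool_rot": TCP orientation; "ft_force": force on the tool from outside, world axes, zero at the start; "torque": the same for the moment, N m; "grip_width": opening from 0.0 (shut) to 1.0 (fully open).
Only numpy, scipy, OpenCV 4.12 (cv2) and the standard library are available. Lean on these libraries where they do the work, as an engineer would, in place of code of your own. Each camera call takes 0.05 s, during which the arm holds its last target.

## Working session

There is one attempt and no reset: what is moved stays moved. The work goes in short steps, Python scripts to look and compute and a tool call to move; the robot and the scene stay as the last step left them, time stands still between calls to the robot, and variables do not carry over. Pictures are saved under pics/ and viewed, and the job is handed in when it is done.

Besides the shell and the picture viewer there is one more tool, called after "Call:" as name(argument=value, ...) on one line, values as JSON. step_arm: Moves the arm, as the interface text tells. Its arguments: {"type":"object","properties":{"increments":{"type":"array","items":{"type":"number"}},"fingers":{"type":"number"},"force":{"type":"number"}},"required":["increments"]}

```bash
mkdir -p pics; ls
python3 - <<'E'
from bench import ctrl
import cv2,numpy as np
s=ctrl.get_state();print(s['time'],s['position'],s['tool_rot'],s['grip_width'])
for c in ['scene','top']:
    im=ctrl.get_image(c);cv2.imwrite(f'pics/{c}0.png',im[:,:,::-1])
    p=ctrl.camera_params(c);R=np.array(p['R']);t=np.array(p['t'])
    print(c,p['vertical_fov'],p['cx'],p['cy'])
    for n in ['chute_pivot','chute_mouth','bowl_rim','stand','clamp_hinge','clamp_knob','crate_center','tub_center','jar_center','spatula_grip']:
        for d in ctrl.spot_point(c,n)[:3]:
            print(c,n,round(d['score'],2),np.round(R.T@(np.array(d['xyz'])-t),3))
print(ctrl.get_state()['time'])
E
```

```text
pics
0.0 [ 0.23466843 -0.60557762  0.22146663] [ 2.01974144  0.37978284 -2.02071076] 0.9982514328077395
scene 55.62740982944823 322.95849558309254 197.2307526057921
scene chute_pivot 0.81 [0.533 0.032 0.138]
scene chute_mouth 0.67 [0.704 0.144 0.108]
scene bowl_rim 0.94 [ 0.8   -0.301  0.057]
scene bowl_rim 0.79 [0.764 0.077 0.055]
scene bowl_rim 0.66 [0.804 0.245 0.059]
scene stand 0.85 [0.531 0.032 0.002]
scene stand 0.46 [0.483 0.197 0.077]
scene clamp_hinge 0.6 [0.486 0.192 0.075]
scene clamp_knob 0.45 [0.453 0.189 0.162]
scene crate_center 0.79 [ 0.721 -0.133  0.037]
scene tub_center 0.92 [0.646 0.232 0.048]
scene jar_center 0.94 [ 0.41  -0.283  0.047]
scene spatula_grip 0.85 [0.389 0.347 0.012]
scene spatula_grip 0.27 [0.532 0.031 0.003]
top 48.65395206104037 321.0487819216501 205.5192482388521
top chute_pivot 0.88 [0.532 0.031 0.136]
top chute_mouth 0.66 [0.701 0.145 0.104]
top chute_mouth 0.65 [0.484 0.195 0.074]
top chute_mouth 0.57 [0.387 0.349 0.01 ]
top bowl_rim 0.87 [0.8   0.247 0.052]
top bowl_rim 0.71 [ 0.794 -0.302  0.054]
top bowl_rim 0.57 [0.762 0.082 0.051]
top stand 0.94 [ 0.532  0.029 -0.   ]
top clamp_hinge 0.58 [0.481 0.198 0.072]
top clamp_knob 0.57 [0.457 0.188 0.159]
top crate_center 0.68 [ 0.719 -0.133  0.035]
top tub_center 0.91 [0.643 0.242 0.046]
top jar_center 0.93 [ 0.409 -0.288  0.044]
top spatula_grip 0.86 [0.388 0.349 0.011]
1.1
```

View pics/scene0.png

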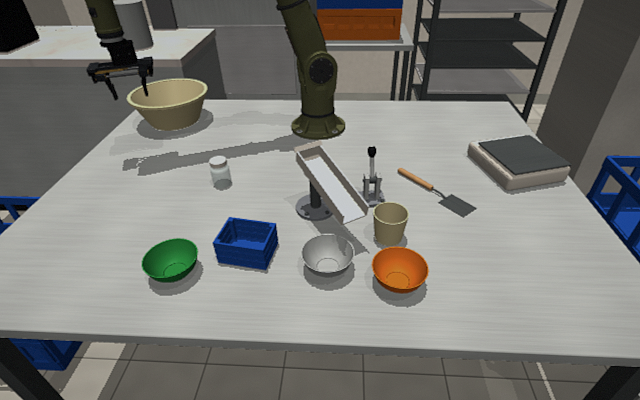

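View pics/top0.png

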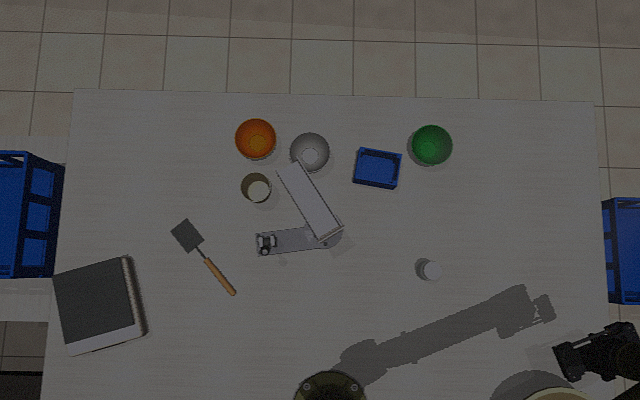

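Three bowls show: orange, steel and green. The steel one, at top (310,152), is the target at about (0.763, 0.079). The chute has to turn clockwise by about 0.38 rad.

```bash
cat > h.py <<'E'
from bench import ctrl
import numpy as np, cv2
from scipy.spatial.transform import Rotation as Ro
def plan(p,jaw_deg=None):
    s=ctrl.get_state();R=Ro.from_rotvec(s['tool_rot']);M=R.as_matrix()
    print('pos',s['position'].round(4) if hasattr(s['position'],'round') else s['position'],'t',s['time'],'jaw yaw',np.degrees(np.arctan2(M[1,1],M[0,1])),'x',M[:,0].round(3),'F',np.round(s['ft_force'],2))
    d=np.array(p)-s['position']; print('shift in tool cm (before turn)',(M.T@d*100).round(2))
    if jaw_deg is not None:
        a=np.radians(jaw_deg);y=np.array([np.cos(a),np.sin(a),0]);x=np.array([0,0,-1.]);T=np.stack([x,y,np.cross(x,y)],1)
        print('turn',(R.inv()*Ro.from_matrix(T)).as_rotvec().round(3),'shift in new axes',(T.T@d*100).round(2))
def pts(names,cams=('top','scene')):
    for c in cams:
        im=ctrl.get_image(c);p=ctrl.camera_params(c);R=np.array(p['R']);t=np.array(p['t'])
        for n in names:
            for d in ctrl.spot_point(c,n)[:3]: print(c,n,round(d['score'],2),np.round(R.T@(np.array(d['xyz'])-t),3))
E
python3 - <<'E'
from h import *
plan([.595,.171,.30],100); plan([.595,.171,.30],-80)
E
```

```text
pos [ 0.2349 -0.6061  0.2226] t 1.1 jaw yaw -68.81275140106825 x [-0. -0. -1.] F [-0.3   0.97 -0.03]
shift in tool cm (before turn) [ -7.75 -59.44 -61.66]
turn [-2.946  0.     0.   ] shift in new axes [-7.74 70.28 48.96]
pos [ 0.2349 -0.6061  0.2226] t 1.1 jaw yaw -68.81275140106825 x [-0. -0. -1.] F [-0.3   0.97 -0.03]
shift in tool cm (before turn) [ -7.75 -59.44 -61.66]
turn [ 0.195  0.    -0.   ] shift in new axes [ -7.74 -70.28 -48.96]
```

Call:
step_arm(increments=[-4, 0, 0, 0.1, 0, 0, -3.8, 0, 0, 0.095, 0, 0, 0, -4.4, -3.1, 0, 0, 0, 0, -4.4, -3.1, 0, 0, 0, 0, -4.4, -3.1, 0, 0, 0, 0, -4.4, -3.1, 0, 0, 0, 0, -4.4, -3.1, 0, 0, 0, 0, -4.4, -3.1, 0, 0, 0, 0, -4.4, -3.1, 0, 0, 0, 0, -4.4, -3.1, 0, 0, 0], fingers=0)

```text
time: 2.35
position: [0.4185, -0.2146, 0.3009]
tool_rot: [2.13, 0.186, -2.129]
ft_force: [0.0, 0.1, 0.4]
grip_width: 0.02
```

Call:
step_arm(increments=[0, -4.4, -3.1, 0, 0, 0, 0, -4.4, -3.1, 0, 0, 0, 0, -4.4, -3.1, 0, 0, 0, 0, -4.4, -3.1, 0, 0, 0, 0, -4.4, -3.1, 0, 0, 0, 0, -4.4, -3.1, 0, 0, 0, 0, -4.4, -3.1, 0, 0, 0, 0, -4.4, -3.1, 0, 0, 0, 0, 0, 0, 0, 0, 0, 0, 0, 0, 0, 0, 0])

```text
time: 3.6
position: [0.6009, 0.1729, 0.3002]
tool_rot: [2.129, 0.186, -2.13]
ft_force: [0.2, -0.8, 0.2]
grip_width: 0.002
```

Run:
```python
from h import *
plan([.595,.171,.135],-80)
im=ctrl.get_image('wrist');cv2.imwrite('pics/w1.png',im[:,:,::-1])
im=ctrl.get_image('scene');cv2.imwrite('pics/s1.png',im[:,:,::-1])
```

```text
pos [0.6009 0.1729 0.3002] t 3.6 jaw yaw -79.98110601860732 x [-0.001 -0.001 -1.   ] F [ 0.2  -0.77  0.15]
shift in tool cm (before turn) [16.52  0.08  0.6 ]
turn [ 0.     0.001 -0.001] shift in new axes [16.52  0.09  0.61]
```

View pics/s1.png

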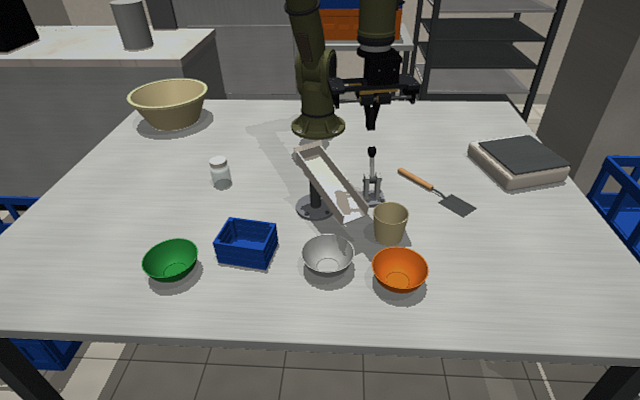

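The arm is above the left side of the chute with nothing in the way. I'll go down beside the left wall and push.

Call:
step_arm(increments=[4.5, 0, 0, 0, 0, 0, 4.5, 0, 0, 0, 0, 0, 4.5, 0, 0, 0, 0, 0, 3, 0, 0, 0, 0, 0, 0, 0, 0, 0, 0, 0])

```text
time: 4.32
position: [0.5995, 0.1706, 0.1335]
tool_rot: [2.126, 0.182, -2.135]
ft_force: [-0.6, -0.3, -0.3]
grip_width: 0.004
```

Call:
step_arm(increments=[0, 0.6, -0.3, 0, 0, 0, 0, 0.6, -0.3, 0, 0, 0, 0, 0.6, -0.3, 0, 0, 0, 0, 0.6, -0.3, 0, 0, 0, 0, 0.6, -0.3, 0, 0, 0, 0, 0.6, -0.3, 0, 0, 0, 0, 0.6, -0.3, 0, 0, 0, 0, 0.6, -0.3, 0, 0, 0, 0, 0.6, -0.3, 0, 0, 0, 0, 0.5, -0.3, 0, 0, 0, 0, 0, 0, 0, 0, 0, 0, 0, 0, 0, 0, 0])

```text
time: 5.82
position: [0.6404, 0.1193, 0.1351]
tool_rot: [2.128, 0.184, -2.131]
ft_force: [0.2, -0.6, -0.3]
grip_width: 0.004
```

Run:
```python
from h import *
plan([.649,.109,.135],-80)
pts(['chute_mouth','chute_pivot','bowl_rim'])
im=ctrl.get_image('top');cv2.imwrite('pics/t2.png',cv2.resize(im[80:280,150:470,::-1],(800,500)))
im=ctrl.get_image('scene');cv2.imwrite('pics/s2.png',im[:,:,::-1])
```

```text
pos [0.6404 0.1193 0.1351] t 5.825 jaw yaw -80.03497776602605 x [-0.001 -0.002 -1.   ] F [ 0.24 -0.62 -0.34]
shift in tool cm (before turn) [ 0.02  1.16 -0.67]
turn [-0.001  0.001 -0.002] shift in new axes [ 0.01  1.16 -0.67]
top chute_mouth 0.37 [0.721 0.1   0.105]
top chute_mouth 0.34 [ 0.409 -0.286  0.046]
top bowl_rim 0.97 [0.761 0.083 0.051]
top bowl_rim 0.57 [ 0.793 -0.302  0.052]
scene chute_mouth 0.9 [0.723 0.099 0.108]
scene chute_pivot 0.79 [0.529 0.028 0.14 ]
scene bowl_rim 0.74 [0.763 0.077 0.055]
scene bowl_rim 0.65 [ 0.799 -0.299  0.057]
scene bowl_rim 0.64 [0.806 0.245 0.053]
```

View pics/t2.png

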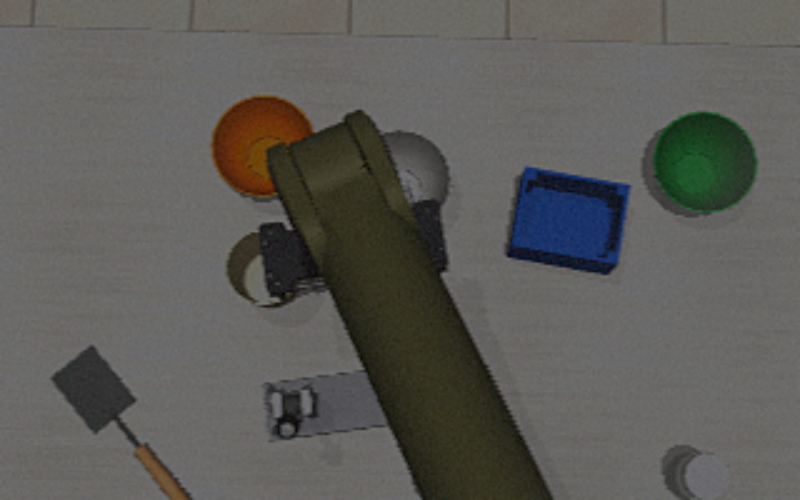

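View pics/s2.png

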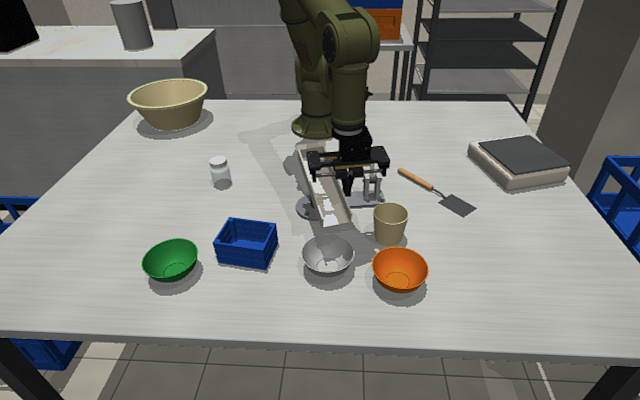

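The chute is now at about 0.35 rad and needs about 0.205. I'll push on gently.

Call:
step_arm(increments=[0, 0.4, -0.1, 0, 0, 0, 0, 0.4, -0.2, 0, 0, 0, 0, 0.4, -0.1, 0, 0, 0, 0, 0.3, -0.1, 0, 0, 0, 0, 0, 0, 0, 0, 0, 0, 0, 0, 0, 0, 0])

```text
time: 7.08
position: [0.6482, 0.1059, 0.1355]
tool_rot: [2.129, 0.185, -2.13]
ft_force: [-0.5, 0.4, 0.1]
grip_width: 0.007
```

Run:
```python
from h import *
plan([.649,.109,.135],-80)
pts(['chute_mouth','chute_pivot','bowl_rim'])
```

```text
pos [0.6482 0.1059 0.1355] t 7.075 jaw yaw -80.01235626717008 x [-0.    -0.001 -1.   ] F [-0.49  0.44  0.06]
shift in tool cm (before turn) [ 0.04 -0.29 -0.13]
turn [-0.     0.    -0.001] shift in new axes [ 0.05 -0.29 -0.13]
top bowl_rim 0.86 [ 0.795 -0.299  0.052]
top bowl_rim 0.83 [0.801 0.245 0.054]
top bowl_rim 0.54 [0.763 0.082 0.051]
scene chute_mouth 0.91 [0.731 0.081 0.108]
scene chute_pivot 0.79 [0.53  0.032 0.14 ]
scene chute_pivot 0.32 [0.644 0.234 0.046]
scene bowl_rim 0.98 [0.807 0.245 0.053]
scene bowl_rim 0.87 [ 0.8   -0.299  0.054]
scene bowl_rim 0.73 [0.765 0.079 0.054]
```

Call:
step_arm(increments=[0, 0.3, -0.1, 0, 0, 0, 0, 0.2, 0, 0, 0, 0, 0, 0, 0, 0, 0, 0, 0, 0, 0, 0, 0, 0, 0, 0, 0, 0, 0, 0])

```text
time: 8.1
position: [0.6503, 0.1021, 0.1356]
tool_rot: [2.131, 0.187, -2.129]
ft_force: [1.4, 1.9, 0.1]
grip_width: 0.005
```

Call:
step_arm(increments=[0, -1, 0, 0, 0, 0, 0, -2, 0, 0, 0, 0, 0, -2, 0, 0, 0, 0, -4, 0, 0, 0, 0, 0, -4, 0, 0, 0, 0, 0, -4, 0, 0, 0, 0, 0, -4, 0, 0, 0, 0, 0, 0, -4, 4, 0, 0, 0, 0, -4, 4, 0, 0, 0, 0, 0, 5, 0, 0, 0, 0, 0, 5, 0, 0, 0, 0, 0, 0, 0, 0, 0])

```text
time: 9.6
position: [0.4467, 0.2001, 0.296]
tool_rot: [2.128, 0.185, -2.124]
ft_force: [-0.2, -0.2, 0.2]
grip_width: 0.005
```

Run:
```python
from h import *
plan([.40,.18,.135],-80)
pts(['chute_mouth','chute_pivot','bowl_rim','clamp_hinge','clamp_knob'])
im=ctrl.get_image('top');cv2.imwrite('pics/t3.png',cv2.resize(im[80:280,150:470,::-1],(800,500)))
im=ctrl.get_image('scene');cv2.imwrite('pics/s3.png',im[:,:,::-1])
```

```text
pos [0.4467 0.2001 0.296 ] t 9.6 jaw yaw -79.79655824455226 x [ 0.002 -0.005 -1.   ] F [-0.21 -0.17  0.19]
shift in tool cm (before turn) [16.1   1.07  4.97]
turn [ 0.004 -0.001 -0.005] shift in new axes [16.1   1.17  4.95]
top chute_mouth 0.73 [0.727 0.077 0.106]
top chute_pivot 0.7 [0.53  0.027 0.135]
top chute_pivot 0.43 [0.483 0.196 0.074]
top chute_pivot 0.21 [0.458 0.191 0.161]
top bowl_rim 0.78 [ 0.795 -0.303  0.053]
top bowl_rim 0.77 [0.764 0.082 0.049]
top bowl_rim 0.66 [0.799 0.246 0.054]
top clamp_hinge 0.61 [0.484 0.195 0.076]
top clamp_knob 0.63 [0.457 0.189 0.16 ]
scene chute_mouth 0.83 [0.73  0.076 0.108]
scene chute_pivot 0.86 [0.529 0.028 0.141]
scene bowl_rim 0.9 [ 0.802 -0.302  0.055]
scene bowl_rim 0.7 [0.805 0.247 0.055]
scene bowl_rim 0.57 [0.765 0.077 0.058]
scene clamp_hinge 0.7 [0.481 0.193 0.076]
scene clamp_knob 0.7 [0.456 0.192 0.159]
```

View pics/t3.png

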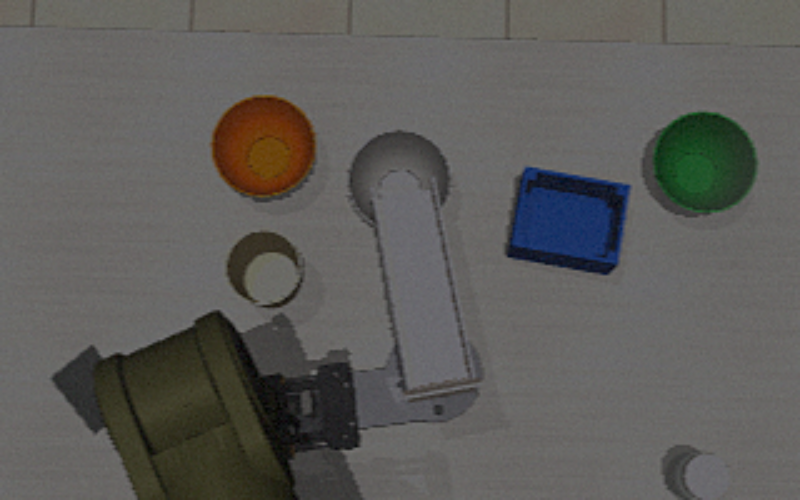

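View pics/s3.png

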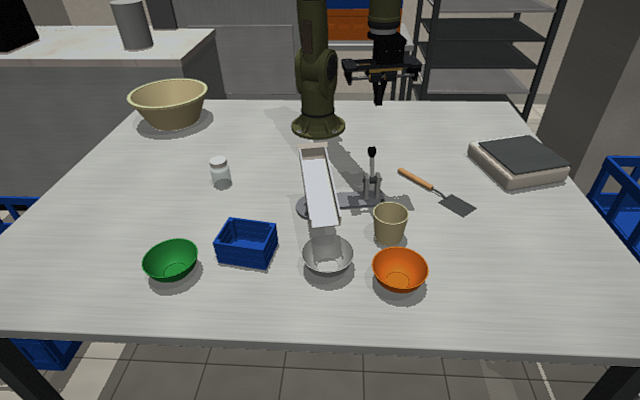

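The chute now points at the steel bowl, about 6 mm off the middle, and it is clear of the robot. Next is the clamp lever: I'll come down on its robot side.

Call:
step_arm(increments=[0, 1.2, 3.6, 0, 0, 0, 0, 0, 0, 0, 0, 0, 4, 0, 0, 0, 0, 0, 4, 0, 0, 0, 0, 0, 4, 0, 0, 0, 0, 0, 3.6, 0, 0, 0, 0, 0, 0, 0, 0, 0, 0, 0, 0, 0, 0, 0, 0, 0])

```text
time: 11.3
position: [0.418, 0.1812, 0.1409]
tool_rot: [2.132, 0.188, -2.128]
ft_force: [-0.1, -0.3, 0.3]
grip_width: 0.004
```

Run:
```python
from h import *
plan([.501,.198,.14],-80)
im=ctrl.get_image('scene');cv2.imwrite('pics/s4.png',cv2.resize(im[40:240,200:520,::-1],(800,500)))
```

```text
pos [0.418  0.1812 0.1409] t 11.3 jaw yaw -79.97249539646299 x [ 0.002  0.001 -1.   ] F [-0.08 -0.34  0.25]
shift in tool cm (before turn) [ 0.1  -0.2  -8.47]
turn [ 0.    -0.002  0.001] shift in new axes [ 0.09 -0.21 -8.47]
```

View pics/s4.png

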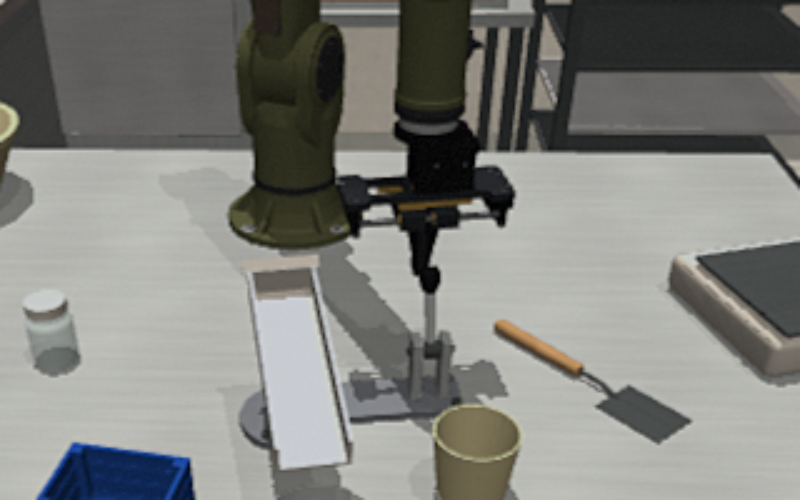

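The closed fingers are right behind the knob, at about (430,270) in the crop. Pushing forward.

Call:
step_arm(increments=[0, 0, -0.8, 0, 0, 0, 0, -0.1, -0.8, 0, 0, 0, 0, 0, -0.8, 0, 0, 0, 0, -0.1, -0.8, 0, 0, 0, 0, 0, -0.8, 0, 0, 0, 0, 0, -0.8, 0, 0, 0, 0, 0, -0.8, 0, 0, 0, 0, 0, -0.8, 0, 0, 0, 0, 0, -0.8, 0, 0, 0, 0, 0, -0.6, 0, 0, 0, 0, 0, 0, 0, 0, 0, 0, 0, 0, 0, 0, 0])

```text
time: 12.85
position: [0.4938, 0.1961, 0.1397]
tool_rot: [2.131, 0.187, -2.129]
ft_force: [0.4, -0.6, -0.1]
grip_width: 0.003
```

Run:
```python
from h import *
plan([.501,.198,.14],-80)
pts(['clamp_knob','clamp_hinge','chute_mouth'],('scene',))
im=ctrl.get_image('scene');cv2.imwrite('pics/s5.png',cv2.resize(im[40:240,200:520,::-1],(800,500)))
```

```text
pos [0.4938 0.1961 0.1397] t 12.85 jaw yaw -79.98379305800044 x [ 0.001  0.    -1.   ] F [ 0.36 -0.63 -0.09]
shift in tool cm (before turn) [-0.02 -0.06 -0.74]
turn [ 0.    -0.001 -0.   ] shift in new axes [-0.03 -0.06 -0.74]
scene clamp_knob 0.61 [0.514 0.198 0.158]
scene clamp_hinge 0.73 [0.482 0.192 0.075]
scene clamp_hinge 0.35 [0.516 0.199 0.158]
scene chute_mouth 0.62 [0.73  0.074 0.108]
```

View pics/s5.png

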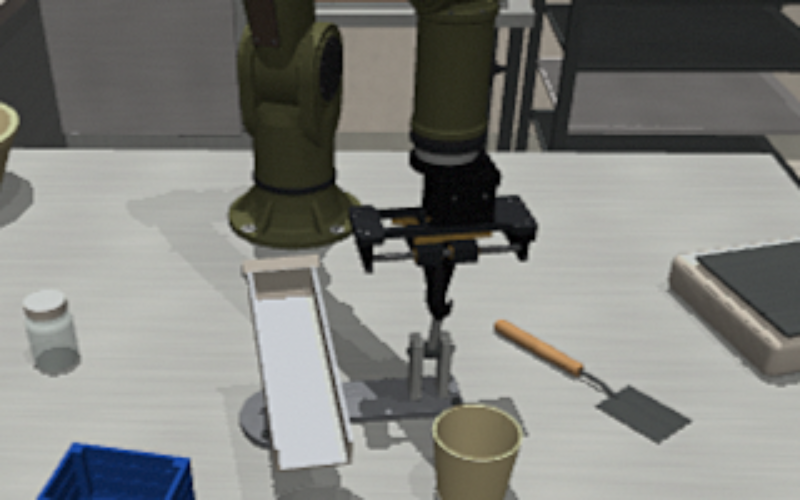

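Call:
step_arm(increments=[0, 0, -0.3, 0, 0, 0, 0, 0, -0.3, 0, 0, 0, 0, 0, -0.2, 0, 0, 0, 0, 0, 0, 0, 0, 0])

```text
time: 13.6
position: [0.501, 0.1974, 0.1391]
tool_rot: [2.129, 0.187, -2.131]
ft_force: [-1.6, -0.6, -1.9]
grip_width: 0.007
```

Call:
step_arm(increments=[0, 0, -0.2, 0, 0, 0, 0, 0, 0, 0, 0, 0])

```text
time: 13.85
position: [0.5032, 0.1977, 0.1394]
tool_rot: [2.13, 0.186, -2.13]
ft_force: [-1.7, 0.1, -1.6]
grip_width: 0.009
```

Call:
step_arm(increments=[0, 0, -0.2, 0, 0, 0, 0, 0, 0, 0, 0, 0])

```text
time: 14.1
position: [0.5034, 0.1978, 0.1393]
tool_rot: [2.125, 0.185, -2.134]
ft_force: [-6.7, -1.1, 0.9]
grip_width: 0.007
```

Call:
step_arm(increments=[0, 0, -0.2, 0, 0, 0, 0, 0, 0, 0, 0, 0])

```text
time: 14.35
position: [0.5036, 0.1978, 0.1392]
tool_rot: [2.12, 0.184, -2.137]
ft_force: [-11.7, -2.9, 6.5]
grip_width: 0.003
```

Run:
```python
from h import *
plan([.501,.198,.14],-80)
pts(['clamp_knob','clamp_hinge','chute_mouth'],('scene',))
```

```text
pos [0.5036 0.1978 0.1392] t 14.35 jaw yaw -79.9543979911735 x [-0.008 -0.003 -1.   ] F [-11.68  -2.94   6.47]
shift in tool cm (before turn) [-0.08 -0.06  0.25]
turn [ 0.001  0.008 -0.002] shift in new axes [-0.08 -0.06  0.25]
scene clamp_knob 0.62 [0.526 0.2   0.156]
scene clamp_hinge 0.64 [0.483 0.193 0.076]
scene clamp_hinge 0.36 [0.522 0.198 0.153]
scene chute_mouth 0.84 [0.731 0.075 0.107]
```

The fingers have stopped moving while the force climbs to about 12 N, so the lever is at its stop. Backing off and up.

Call:
step_arm(increments=[0, 0, 1, 0, 0, 0, 0, 0, 2, 0, 0, 0, 0, 0, 2, 0, 0, 0, -4, 0, 0, 0, 0, 0, -5, 0, 0, 0, 0, 0, -5, 0, 0, 0, 0, 0, -4, 0, 0, 0, 0, 0, 0, 0, 0, 0, 0, 0, 0, 0, 0, 0, 0, 0])

```text
time: 15.68
position: [0.4581, 0.1899, 0.3193]
tool_rot: [2.131, 0.186, -2.129]
ft_force: [0.5, -0.4, -0.2]
grip_width: 0.005
```

Run:
```python
from h import *
plan([.501,.198,.14],-80)
pts(['clamp_knob','clamp_hinge','chute_mouth','chute_pivot','bowl_rim','crate_center','tub_center','jar_center','spatula_grip'])
im=ctrl.get_image('scene');cv2.imwrite('pics/s6.png',im[:,:,::-1])
```

```text
pos [0.4581 0.1899 0.3193] t 15.675 jaw yaw -79.98499078860047 x [ 0.001 -0.    -1.   ] F [ 0.54 -0.36 -0.19]
shift in tool cm (before turn) [17.93 -0.06 -4.35]
turn [ 0.    -0.001 -0.   ] shift in new axes [17.93 -0.06 -4.37]
top clamp_knob 0.4 [0.526 0.199 0.151]
top chute_mouth 0.69 [0.728 0.078 0.103]
top chute_pivot 0.67 [0.533 0.031 0.136]
top bowl_rim 0.97 [ 0.797 -0.301  0.052]
top bowl_rim 0.91 [0.761 0.083 0.05 ]
top bowl_rim 0.55 [0.8   0.247 0.055]
top tub_center 0.64 [0.642 0.242 0.045]
top jar_center 0.97 [ 0.411 -0.287  0.05 ]
top spatula_grip 0.5 [0.763 0.084 0.05 ]
scene clamp_knob 0.65 [0.524 0.202 0.155]
scene clamp_hinge 0.45 [0.483 0.192 0.075]
scene chute_mouth 0.81 [0.728 0.075 0.111]
scene chute_pivot 0.75 [0.533 0.029 0.142]
scene bowl_rim 0.97 [ 0.801 -0.302  0.056]
scene bowl_rim 0.93 [0.805 0.248 0.054]
scene bowl_rim 0.84 [0.764 0.078 0.055]
scene crate_center 0.4 [0.527 0.199 0.154]
scene tub_center 0.96 [0.646 0.234 0.048]
scene jar_center 0.93 [ 0.408 -0.285  0.048]
scene jar_center 0.61 [0.531 0.033 0.139]
scene spatula_grip 0.71 [0.39  0.35  0.009]
scene spatula_grip 0.18 [0.524 0.198 0.153]
```

View pics/s6.png

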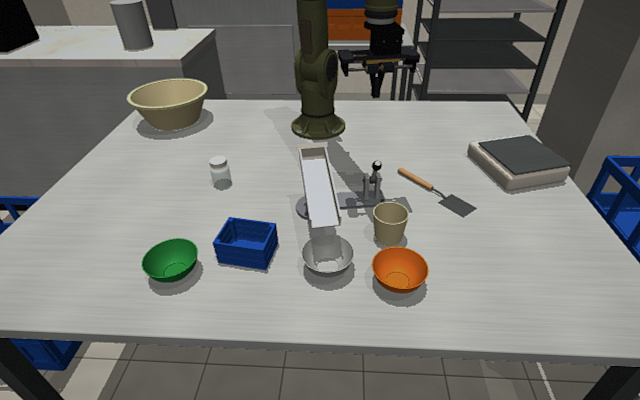

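The lever leans away with its knob at about (377,165). The chute points at the steel bowl at (328,255), and the robot is clear of everything.

```bash
python3 -c "
from bench import ctrl
print(ctrl.close_job(), ctrl.get_state()['time'])"
```

```text
the job is handed in; nothing more can be done
the job is handed in; nothing more can be done
```

I pushed the chute round by its left wall with closed fingertips until it pointed at the steel bowl. Then I pushed the clamp lever away from the robot until it hit its stop, backed the arm off and handed in the job. The last clock reading before hand-in was about 16 s of the 58 s allowed.

- **Chute:** In the last check its line passed roughly 5 mm from the middle of the steel bowl (limit 25 mm), with the mouth about 30 mm short of the bowl's centre.
- **Clamp lever:** The knob measured about 42 mm beyond the hinge, which matches the stop. Before I backed off, the fingers had stopped moving while the force rose to about 12 N.
- **Other objects:** The steel bowl, tub, jar and spatula measured within a few mm of where they started. The networks did not find the crate in the last pictures, and their one "crate" report was really the clamp knob. In the last picture the crate sits where it did at the start.
- **False detections:** The networks also gave a few other wrong matches, which I ignored: the jar reported at the chute pivot, and the spatula reported at the bowl and at the clamp knob.

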